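Take the sample reading on the colorimeter

TASK

Take a sample reading on the small grey colorimeter: push its black cell lid fully shut and push the cell-changer lever away from the keys, past its first click, all the way to the second click at the end of its slot; only then press the wide key fully down and let it go. Work by pushing with the fingertips only, without gripping or lifting anything. Leave the small round key alone, do not shove the instrument out of its place, and leave the blue-capped bottle, the vial and the cuvette box where they stand.

Things in the scene. Friction and masses are not known exactly. Their poses are not given: they have to be found in the camera images.
- colorimeter: grey bench instrument, loose on rubber feet, about 4 kg, 200 mm deep (x), 156 mm wide (y). Origin: centre of its underside; x from its front (keys, robot side) to its back, y to its left, z up. Flat deck 80 mm high behind x = -22 mm; before it the front panel slopes down at 22 degrees to 50 mm. Lid on the left of the deck, lever slot on the right (y = -48 mm)
- lid (a joint): black lid plate, 100 x 66 x 6 mm, hinged along y at the back of the deck (hinge at x = 91, y = 38, z = 81 mm in the colorimeter's frame). 0 = shut, flat on the deck; grows as it opens up and back (limit 1.35 rad). Stiff hinge: it stays at any angle; 1 N or less at the free edge moves it
- lid_edge (a point): middle of the lid's free (front) edge, on its upper face, 100 mm from the hinge; a 10 mm finger lip 30 mm wide sticks out there
- lever (a joint): swing of the lever about its pivot (along y at x = 35, y = -48, z = 36 mm in the colorimeter's frame). 0 = leaning to the front; 0.44 = upright, first click; 0.91 = leaning back, second click and end stop. A sprung detent holds it in each: at the knob about 6 N carry it over the first hump, 9 N over the second (tops at 0.23 and 0.69 rad); let go before a hump, it falls back
- lever_knob (a point): middle of the lever's black knob, 80 mm from the pivot, 28 mm above the deck at either end and 36 mm when upright; the knob is round, 15 to 21 mm thick and 31 mm long along the lever, which below it is a flat bar 8 mm thick
- read_key (a joint): travel of the wide rectangular key, 0 = up, 4 mm = fully down, sprung (1.5 N to start, 5 N at the bottom), moves square to the sloped panel and comes back up by itself
- read_key_top (a point): centre of the top of the wide key, 34 mm (y) x 18 mm, standing 9 mm proud of the sloped front panel, on its right side
- zero_key (a joint): travel of the small round key, 0 = up, 4 mm = fully down; it would wipe the zero setting and is not to be pressed
- zero_key_top (a point): centre of the top of the small round key, 14 mm across, standing 6 mm proud of the panel, 40 mm to the left of the wide key's centre
- bottle_blue: blue screw-cap bottle, 54 mm across, 113 mm high, standing near the instrument's front left; origin at the centre of its underside
- vial_a: small green-capped vial, 22 mm across, 45 mm high, standing before the instrument; origin at the centre of its underside
- cuvette_box: closed black cuvette box, 72 x 111 x 45 mm, at the instrument's front right; origin at the centre of its underside

How it is judged:
On the way, in this order (a step that is already met when the one before it is completed fails the run):
1. the lid is shut and the lever stands at its second click, in either order (value of joint lid below 0.06 rad and value of joint lever above 0.83 rad), for 0.2 s.
2. the wide key is pressed fully down with the lid shut and the lever at its second click (all of step 1 and value of joint read_key above 0.003 m), for 0.05 s.
At the end, for the whole second after the job is handed in: The lid is shut (within 0.06 rad), the lever rests at its second click (over 0.83 of 0.91 rad), both keys are up again, the instrument stands within 20 mm and the bottle, vial and cuvette box within 30 mm of where they stood (all of step 1 and value of joint each of read_key, zero_key below 0.001 m and distance of colorimeter from where it was at the start of the episode below 0.02 m and linear speed of colorimeter below 0.02 m/s and distance of each of bottle_blue, vial_a, cuvette_box from where it was at the start of the episode below 0.03 m); the robot touches nothing.
It fails at once if the wide key is pressed while the lid is open or the lever is not at its second click: a false reading (value of joint read_key above 0.003 m and (value of joint lid above 0.08 rad or value of joint lever below 0.8 rad)).
It fails at once if the small round key is pressed (value of joint zero_key above 0.002 m).
It fails at once if the instrument is shoved more than 20 mm, lifted or tipped (distance of colorimeter from where it was at the start of the episode above 0.02 m or height (world z) of colorimeter above 0.008 m or angle between colorimeter's own z axis and vertical above 0.08 rad).
It fails at once if the bottle, the vial or the cuvette box is lifted, knocked over or pushed more than 30 mm (distance of any of bottle_blue, vial_a, cuvette_box from where it was at the start of the episode above 0.03 m or height (world z) of any of bottle_blue, vial_a, cuvette_box above 0.01 m or angle between any of bottle_blue, vial_a's own z axis and vertical above 0.5 rad).
It also fails if it takes over 48 s, if anything falls off the work surface, if the arm or the gripper's body presses on something with over 40 N, if the wrist force passes 120 N, or if a joint passes its speed limit or range.

ROBOT

A 7-joint arm with a two-finger parallel gripper is mounted at the origin on a cart in front of the work surface, level with it; the furniture and walls round the work are solid. World frame = base frame: x ahead of the robot, y to its left, z up, the work surface at z = 0. Lengths are in m, angles in rad, forces in N, time in s.
With the tool pointing down it reaches from about 0.4 to 0.875 m from the base axis. Payload 6.5 kg.
Tool frame: the origin (TCP) lies at the very end of the fingers, on their centre line; the grasp point (between the pads) lies 19 mm behind it (grip_depth is the distance from the TCP to the grasp point, in m); z points along the fingers, x is the direction in which the jaws open and shut, and the axes are right-handed (so a half turn about z gives the same grasp; the last joint's range is limited). The gripper opens to 85 mm and grips with 20 to 120 N. Pads are 22 mm wide; open, the fingers measure 114 mm over their backs; the gripper's body (76 mm by 85 mm) begins 54 mm behind the grasp point. The pads swing forward as they close: fully open they stand 13 mm farther back than shut.
Start: joints at [-1.401, 0.536, -0.004, 1.538, 0.003, 1.067, -0.071], TCP at [0.152, 0.632, 0.21] pointing down, gripper open.
Joint ranges: [-2.7, 2.7], [-0.37, 2.16], [-1.27, 1.26], [0.24, 2.4], [-1.31, 4.45], [0.19, 1.91], [-2.76, 2.76]. Speed limits (rad/s): [2.39, 2.39, 3.14, 3.14, 3.14, 3.14, 3.14].

INTERFACE

Orientations are given as a rotation vector (axis times angle).
In Python, from station import sense, capture, camera_info, finish_job, grip_depth gives the robot as it stands.
- The arm moves only by the shell command python3 -m handwheel 'ROWS' [FORCE]. ROWS is JSON, a list of rows, each a list of 3 entries, a list of its own where there are three numbers: the closure, from 0 (fully open) to 1 (shut), then the shift along the tool's x, y, z in mm, then the turn, a rotation vector about the tool's x, y, z in degrees. In form: [[gripper, [x, y, z], [wx, wy, wz]], ...]. A call has 1 to 8 rows; each row shifts and turns the pose as measured when the row begins, along the tool's axes as they then stand; what a row does not reach is not made up. A row lasts 1/8 s, in which the tool goes at most 62.5 mm and 10.7 degrees, less where a joint would pass 70% of its speed; a pose out of reach is approached as far as the arm can. A call is refused whole if a number of a shift passes 62.5 or a number of a turn 10.7, either way. A call with a gripper value outside its range is refused whole. The fingers move at their own pace and stop on an object; FORCE is the grip in N (left out, the last holds). Time passes only in rows, so rows that do not move let the fingers close. It gives the time, the measured TCP pose, the force and the opening at its end, in the units of the state.
- sense(): the state, without advancing time (a new reading comes with each control period).
- capture(name): name is "side" or "top"; returns the picture (420x560x3 uint8, red, green, blue); there is no depth.
- camera_info(name): a dict with "vfov" (degrees; the focal length in pixels is half the picture's height over the tangent of half this angle, whatever the lens; pixels are square), "cx", "cy" (the principal point, pixels), "xyz" and "attitude" of the camera in the world. Camera axes: x right, y down, z forward; pixel columns grow to the right and rows downward; lengths in m; the calibration is good to about 2 mm. A picture is of the moment at which its call begins. camera_info takes no time and is no camera call.
- finish_job(): hands the job in, once; it reports no verdict.
The state is a dict: "time": time; "q": joint angles; "qvel": joint speeds; "joint_efforts": joint torques, N m; "position": TCP position; "tool_rot": TCP orientation; "contact_force": force on the tool from outside, world axes, zero at the start; "wrist_torque": the same for the moment, N m; "finger_gap": opening from 0.0 (shut) to 1.0 (fully open).
Only numpy, scipy, OpenCV 4.12 (cv2) and the standard library are available. Lean on these libraries where they do the work, as an engineer would, in place of code of your own. Each camera call takes 0.05 s, during which the arm holds its last target.

## Working session

There is one attempt and no reset: what is moved stays moved. The work goes in short steps, Python scripts to look and compute and a shell command to move; the robot and the scene stay as the last step left them, time stands still between calls to the robot, and variables do not carry over. Pictures are saved under pics/ and viewed, and the job is handed in when it is done.

```bash
mkdir -p pics; ls
python3 - <<'E'
from station import *
import cv2
print(sense())
for n in("side","top"):
    print(n,camera_info(n)); cv2.imwrite(f"pics/{n}0.png",capture(n)[:,:,::-1])
print(grip_depth)
E
```

```text
pics
{'time': 0.0, 'q': array([-1.4012011 ,  0.53720023, -0.00445065,  1.53889578,  0.00257155,
        1.06729751, -0.0711937 ]), 'qvel': array([-0.00064003,  0.00069232,  0.00097144, -0.00013734,  0.00046508,
        0.0010062 , -0.0003503 ]), 'joint_efforts': array([ 6.72104597e-04, -5.83419120e+01,  1.04910728e+00, -2.59108776e+01,
        1.23721728e-02,  9.57043958e-03,  1.69298465e-05]), 'position': array([0.1516957 , 0.63134356, 0.2092821 ]), 'tool_rot': array([ 2.46631007e+00,  1.94408035e+00, -2.11279520e-03]), 'contact_force': array([-0.95710078,  0.40409123, -0.45124518]), 'wrist_torque': array([ 0.05309214, -0.06195607, -0.01138513]), 'finger_gap': 0.9973395469678902}
side {'vfov': 45.60811718687833, 'cx': 281.5239411106122, 'cy': 222.0749656461079, 'xyz': array([0.1835332 , 0.47211668, 0.62326181]), 'attitude': array([-0.70492287,  2.53969586, -1.1961351 ])}
top {'vfov': 49.65250139214832, 'cx': 270.5426215606319, 'cy': 210.2010472989538, 'xyz': array([ 0.38500705, -0.10070617,  0.97501527]), 'attitude': array([-2.16657803,  2.13071168, -0.16936106])}
0.0187
```

View pics/side0.png

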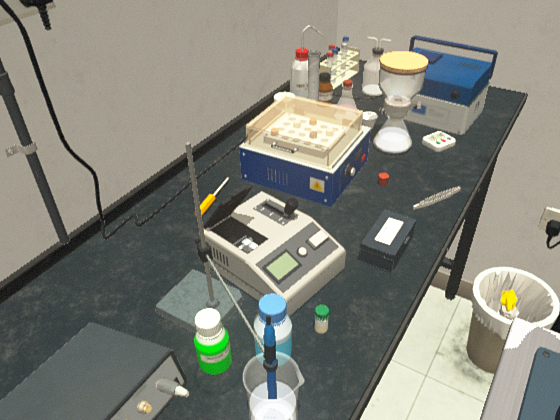

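View pics/top0.png

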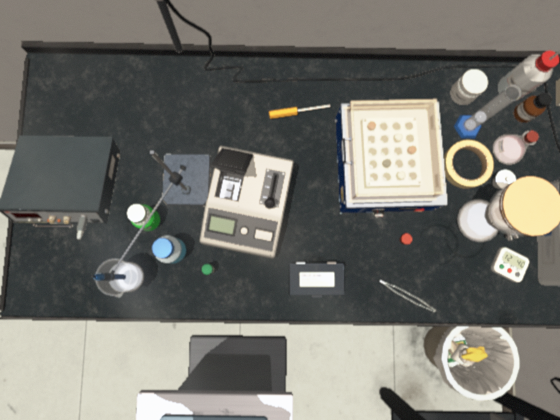

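```bash
python3 - <<'E'
import cv2
a=cv2.imread("pics/top0.png")[140:290,140:350]; cv2.imwrite("pics/topc.png",cv2.resize(a,None,fx=3.8,fy=3.8,interpolation=cv2.INTER_CUBIC))
a=cv2.imread("pics/side0.png")[175:345,190:420]; cv2.imwrite("pics/sidec.png",cv2.resize(a,None,fx=3.4,fy=3.4,interpolation=cv2.INTER_CUBIC))
E
cat > h.py <<'E'
import numpy as np, cv2
from scipy.spatial.transform import Rotation as R
from station import *
def cam(n):
    c=camera_info(n); f=210/np.tan(np.radians(c["vfov"]/2)); return c,f,R.from_rotvec(c["attitude"]).as_matrix()
def proj(n,P):
    c,f,M=cam(n); p=(np.atleast_2d(P)-c["xyz"])@M; return np.c_[c["cx"]+f*p[:,0]/p[:,2],c["cy"]+f*p[:,1]/p[:,2]]
def onz(n,uv,z):
    c,f,M=cam(n); d=M@np.array([(uv[0]-c["cx"])/f,(uv[1]-c["cy"])/f,1]); return c["xyz"]+d*(z-c["xyz"][2])/d[2]
E
python3 - <<'E'
from h import *
for u in [(202,240),(275,255),(293,160),(262,205)]: print(u,onz("top",u,0.06))
print(proj("top",[[0,0,0],[.152,.632,.21],[.5,0,0]]),proj("side",[[.5,0,0],[.152,.632,.21]]))
E
```

```text
(202, 240) [0.45846786 0.02905223 0.06      ]
(275, 255) [ 0.43077029 -0.11849606  0.06      ]
(293, 160) [ 0.62762727 -0.15297865  0.06      ]
(262, 205) [ 0.53201642 -0.09048831  0.06      ]
[[ 211.96260447  471.94383031]
 [-201.08270747  419.67941117]
 [ 220.05703618  223.31691187]] [[ 273.63123707  295.64716559]
 [ 108.89123814 1669.31106274]]
```

View pics/topc.png

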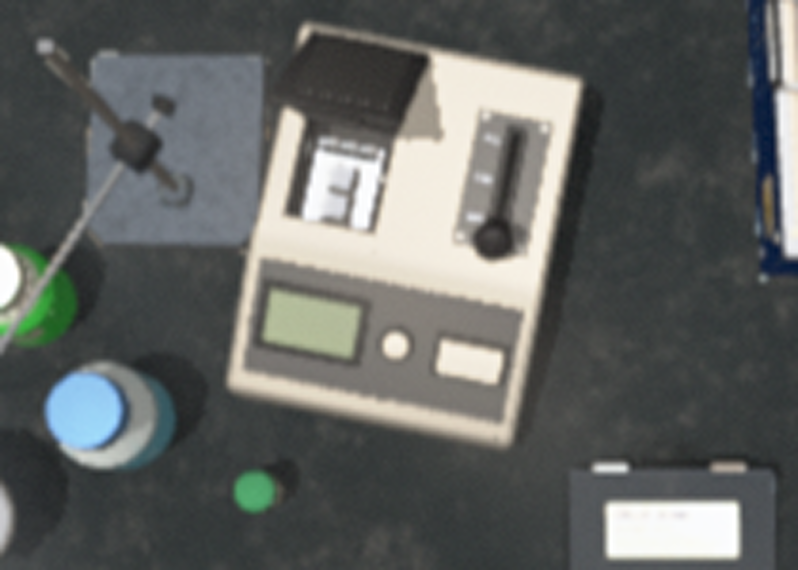

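View pics/sidec.png

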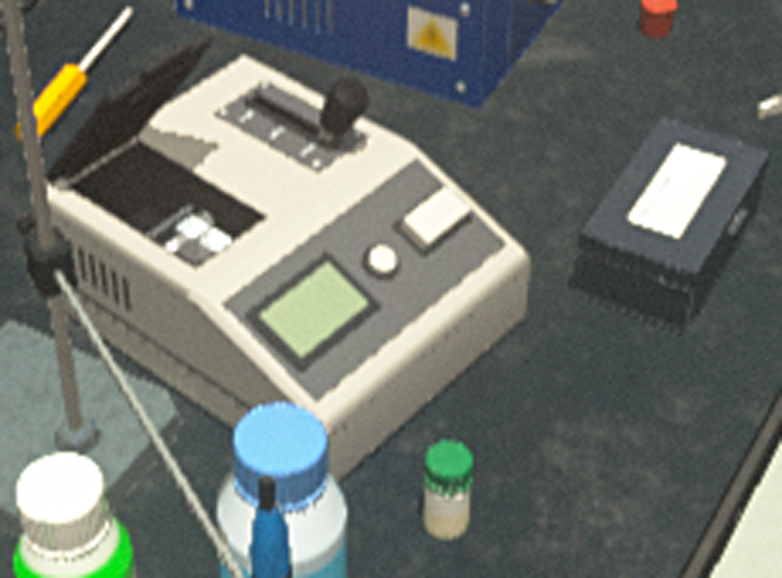

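```bash
cat >> h.py <<'E'
def inst(p,P):
    c,s=np.cos(p[2]),np.sin(p[2]); P=np.atleast_2d(P); return np.c_[p[0]+c*P[:,0]-s*P[:,1],p[1]+s*P[:,0]+c*P[:,1],P[:,2]]
def knob(l): t=l-0.455; return np.array([.035+.08*np.sin(t),-.048,.036+.08*np.cos(t)])
def lidpt(a,y=.038,r=.1,h=.0): return np.array([.091-r*np.cos(a)+h*np.sin(a),y,.081+r*np.sin(a)+h*np.cos(a)])
def ukey(s,y,h): # s along slope from panel top edge x=-22
    a=np.radians(22); return np.array([-.022-s*np.cos(a)-h*np.sin(a),y,.08-s*np.sin(a)+h*np.cos(a)])
E
cat > fit.py <<'E'
from h import *
from scipy.optimize import least_squares
T=lambda x,y:(140+x/3.8,140+y/3.8)
S=lambda x,y:(190+x/3.4,175+y/3.4)
obs=[("top",T(307,24),"c",(.1,.078,.08)),("top",T(581,77),"c",(.1,-.078,.08)),
("top",T(492,238),"k",0),("side",S(345,107),"k",0),
("top",T(470,360),"w",0),("side",S(437,220),"w",0),("top",T(396,345),"z",0),("side",S(382,260),"z",0),
("top",T(232,388),"c",(-.1,.078,.05)),("top",T(513,438),"c",(-.1,-.078,.05)),
("side",S(525,262),"c",(-.1,-.078,.05)),("side",S(245,57),"c",(.1,-.078,.08)),("side",S(330,408),"c",(-.1,.078,.05))]
def pt(p,k,d):
    if k=="c":return d
    if k=="k":return knob(0.0)
    if k=="w":return ukey(p[3],p[4],.009)
    if k=="z":return ukey(p[3],p[4]+.04,.006)
def res(p): return np.concatenate([proj(n,inst(p,pt(p,k,d)))[0]-uv for n,uv,k,d in obs])
r=least_squares(res,[.53,-.06,-.2,.04,-.045],loss="soft_l1")
print(r.x); print(res(r.x).reshape(-1,2).round(1))
p=r.x; np.save("p.npy",p)
print("key",inst(p,ukey(p[3],p[4],.009)),"knob",inst(p,knob(0)))
q=[("top",T(428,58)),("top",T(318,35)),("side",S(210,42))]
for a in np.arange(.7,1.4,.1):
    print(a.round(2),[((proj(n,inst(p,lidpt(a,y)))[0]-(140,140))*3.8 if n=="top" else (proj(n,inst(p,lidpt(a,y)))[0]-(190,175))*3.4).round(0) for n in("top","side") for y in (.005,.071)])
b=onz("top",T(87,410),.113);print("bottle",b,"vial",onz("top",T(255,491),.045), [onz("top",(u,v),.045)[:2] for u,v in((290,264),(343,263),(344,294),(291,294))])
E
python3 fit.py
```

```text
[ 0.53800179 -0.05997016 -0.18155672  0.04038965 -0.04562075]
[[-1.6 -1.1]
 [ 1.5 -0.2]
 [ 0.9  0. ]
 [-0.5 -1.2]
 [-0.8  1. ]
 [-0.1 -2.5]
 [-0.8  0.6]
 [ 0.1 -1.1]
 [-1.3  0.6]
 [-0.1  2.6]
 [ 2.6 -4.6]
 [-0.8 -3.2]
 [-0.8  4.6]]
key [[ 0.4679769  -0.09349822  0.07321442]] knob [[ 0.52918046 -0.10715287  0.10786088]]
0.7 [array([396., 175.]), array([264., 149.]), array([246.,  79.]), array([145., 146.])]
0.8 [array([398., 159.]), array([265., 133.]), array([235.,  61.]), array([133., 127.])]
0.9 [array([401., 141.]), array([267., 115.]), array([223.,  44.]), array([120., 109.])]
1.0 [array([404., 122.]), array([269.,  96.]), array([210.,  27.]), array([107.,  91.])]
1.1 [array([407., 103.]), array([272.,  76.]), array([196.,  12.]), array([93., 75.])]
1.2 [array([410.,  82.]), array([275.,  55.]), array([182.,  -3.]), array([78., 60.])]
1.3 [array([414.,  62.]), array([279.,  35.]), array([167., -15.]), array([63., 46.])]
bottle [0.43802579 0.09482665 0.113     ] vial [0.40052643 0.01857283 0.045     ] [array([ 0.4137623 , -0.14959981]), array([ 0.41754402, -0.25771966]), array([ 0.35534606, -0.25926561]), array([ 0.35368027, -0.15219422])]
```

Run:
```python
from h import *
from scipy.optimize import least_squares
def tri(t,s):
    r=least_squares(lambda X:np.r_[proj("top",X)[0]-t,proj("side",X)[0]-s],[.5,0.1,.1]); return r.x.round(3),r.fun.round(1)
print("rodtop",tri((152,152),(190,147)))
print("clamp",tri((175,178),(204,248)))
print("stick end",tri((105,277),(268,322)))
for z in(0,): print("base",onz("top",(187,190),0),onz("side",(212,303),0), onz("top",(138,215),.1))
print("box corner",onz("top",(115,140),.13),onz("top",(108,212),.1))
print("blue box",[onz("top",u,.15)[:2] for u in((342,205),(340,105))])
```

```text
rodtop (array([0.569, 0.074, 0.304]), array([ 0.9,  1.5, -1.4, -0.4]))
clamp (array([0.569, 0.074, 0.134]), array([-0.1, -0.1,  0.1,  0. ]))
stick end (array([0.387, 0.177, 0.187]), array([-1.3, -3.1,  2.2,  0.4]))
base [0.5719198  0.07440398 0.        ] [0.57891773 0.06555755 0.        ] [0.50171276 0.14918564 0.1       ]
box corner [0.64214801 0.193179   0.13      ] [0.50657669 0.2075637  0.1       ]
blue box [array([ 0.52015212, -0.23896012]), array([ 0.71324111, -0.23655742])]
```

```bash
cat >> h.py <<'E'
def rel(world=None,pos=None,tilt=0):
    """deltas (tool axes, mm) to world pos; turn (deg) to instrument-aligned, tilted tool"""
    p=np.load("p.npy"); s=sense(); M=R.from_rotvec(s["tool_rot"])
    w=np.array(world) if world is not None else inst(p,pos)[0]
    yaw=R.from_euler("z",p[2])
    z=np.array([np.sin(tilt),0,-np.cos(tilt)]); x=np.array([0,1,0]); y=np.cross(z,x)
    G=yaw*R.from_matrix(np.c_[x,y,z])
    i=(np.array(s["position"])-np.r_[p[:2],0]); i=yaw.inv().apply(i)
    print("t",round(s["time"],2),"inst pos mm",(i*1e3).round(1),"delta tool mm",(M.inv().apply(w-s["position"])*1e3).round(1),"turn deg",np.degrees((M.inv()*G).as_rotvec()).round(1),"F",s["contact_force"].round(1),"q",s["q"].round(2))
E
python3 -m handwheel '[[1,[0,0,-62],[0,0,0]],[1,[0,0,-62],[0,0,0]],[1,[0,0,-62],[0,0,0]],[1,[0,0,-50],[0,0,0]]]' 30
python3 -c "
from h import *
rel(pos=[.08,.02,.40])"
```

```text
time: 0.6
position: [0.1511, 0.6289, 0.4445]
tool_rot: [2.459, 1.939, -0.019]
contact_force: [-0.2, 0.2, 0.2]
finger_gap: 0.145
t 0.6 inst pos mm [-504.9  607.7  444.5] delta tool mm [-554.6  615.6   54. ] turn deg [ 0.   0.9 -3.1] F [-0.2  0.2  0.2] q [-1.41  0.42  0.01  1.17 -0.01  1.57 -0.07]
```

```bash
python3 -m handwheel '[[1,[-40,44,0],[0,0,-1]],[1,[-40,44,0],[0,0,-1]],[1,[-40,44,0],[0,0,-1]],[1,[-40,44,0],[0,0,0]],[1,[-40,44,0],[0,0,0]],[1,[-40,44,0],[0,0,0]],[1,[-40,44,0],[0,0,0]],[1,[-40,44,0],[0,0,0]]]'
python3 -c "
from h import *
rel(pos=[.08,.02,.40])"
```

```text
time: 1.6
position: [0.4399, 0.2407, 0.4493]
tool_rot: [2.401, 2.02, -0.013]
contact_force: [0.8, 0.7, 0.3]
finger_gap: -0.0
t 1.6 inst pos mm [-150.7  278.   449.3] delta tool mm [-259.7  228.4   51.1] turn deg [-0.1  0.5  0.5] F [0.8 0.7 0.3] q [-0.85  0.11  0.28  1.57 -0.03  1.48  0.84]
```

```bash
python3 -m handwheel '[[1,[-43,38,0],[0,0,0]],[1,[-43,38,0],[0,0,0]],[1,[-43,38,0],[0,0,0]],[1,[-43,38,0],[0,0,0]],[1,[-43,38,10],[0,0,0]],[1,[-43,38,30],[0,0,0]]]'
python3 - <<'E'
from h import *
rel(pos=[.075,.02,.2])
for n in("side","top"): cv2.imwrite(f"pics/{n}1.png",capture(n)[:,:,::-1])
E
```

```text
time: 2.35
position: [0.6235, -0.0602, 0.4124]
tool_rot: [2.398, 2.021, -0.01]
contact_force: [0.4, 1.0, 1.0]
finger_gap: 0.001
t 2.35 inst pos mm [ 84.1  15.2 412.4] delta tool mm [  6.6  -9.  212.3] turn deg [0.  0.5 0.7] F [0.4 1.  1. ] q [-0.33  0.39  0.52  1.34 -0.18  1.46  1.58]
```

View pics/side1.png

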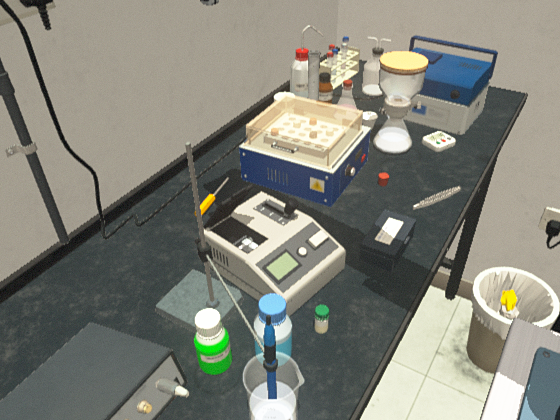

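View pics/top1.png

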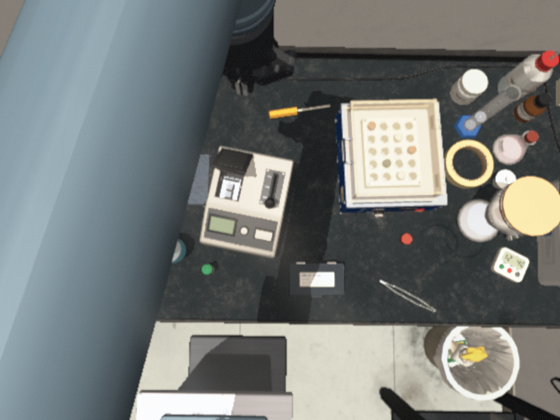

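Run:
```python
from h import *
s=sense(); print(proj("side",s["position"]),proj("top",s["position"]))
```

```text
[[214.94912731  22.72998153]] [[242.02958046  95.4167134 ]]
```

Run:
```python
import cv2,numpy as np
a=cv2.imread("pics/side1.png")[0:100,140:300]; b=cv2.imread("pics/top1.png")[20:120,180:340]
cv2.imwrite("pics/z1.png",cv2.resize(np.vstack([a,b]),None,fx=3,fy=3))
```

```text
(no output)
```

View pics/z1.png

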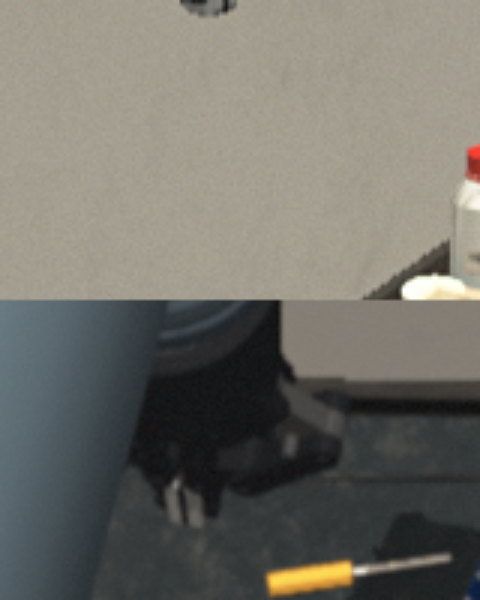

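```bash
python3 -m handwheel '[[1,[6,0,50],[0,0,0]],[1,[0,0,50],[0,0,0]],[1,[0,0,0],[0,0,0]]]'
python3 - <<'E'
from h import *
rel(pos=[.075,.02,.2])
ims=[]
for n in("side","top"):
    s=sense(); uv=proj(n,s["position"])[0]; print(n,uv,s["position"])
    im=capture(n)[:,:,::-1].copy(); cv2.imwrite(f"pics/{n}2.png",im)
    x,y=int(uv[0]),int(uv[1]); x=min(max(x,100),459);y=min(max(y,75),344); print(x-100,y-75)
    ims.append(im[y-75:y+75,x-100:x+100])
cv2.imwrite("pics/z2.png",cv2.resize(np.hstack(ims),None,fx=2,fy=2))
E
```

```text
time: 2.82
position: [0.6212, -0.0608, 0.3045]
tool_rot: [2.412, 2.01, -0.026]
contact_force: [-0.4, 1.0, 0.4]
finger_gap: 0.003
t 2.83 inst pos mm [ 82.   14.2 304.5] delta tool mm [  7.3  -6.  104.4] turn deg [-0.5  0.8  0. ] F [-0.4  1.   0.4] q [-0.33  0.45  0.5   1.51 -0.21  1.25  1.59]
side [220.20317956  95.95903069] [ 0.62118055 -0.06079156  0.30447497]
120 20
top [242.54580246 120.47908634] [ 0.62286531 -0.06100984  0.30720086]
142 45
```

View pics/z2.png

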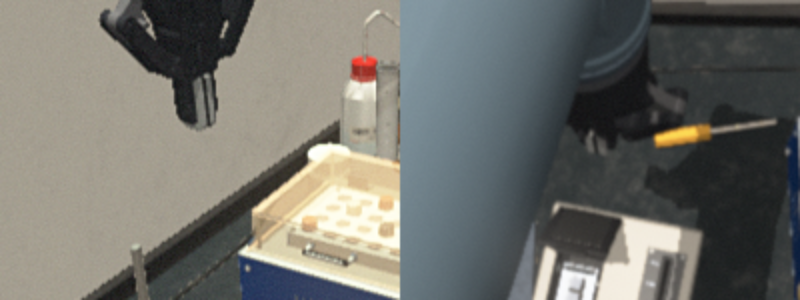

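```bash
python3 -m handwheel '[[1,[10,-4,50],[0,0.8,0]],[1,[1,-4,44],[0,0,0]],[1,[0,0,0],[0,0,0]]]'
python3 - <<'E'
from h import *
rel(pos=[.075,.025,.2])
ims=[]
for n in("side","top"):
    s=sense(); uv=proj(n,s["position"])[0]; print(n,uv,s["position"])
    im=capture(n)[:,:,::-1].copy(); cv2.imwrite(f"pics/{n}3.png",im)
    x,y=int(uv[0]),int(uv[1]); x=min(max(x,100),459);y=min(max(y,75),344); print(x-100,y-75)
    ims.append(im[y-75:y+75,x-100:x+100])
cv2.imwrite("pics/z3.png",cv2.resize(np.hstack(ims),None,fx=2,fy=2))
E
```

```text
time: 3.3
position: [0.6247, -0.049, 0.2227]
tool_rot: [2.405, 2.009, 0.02]
contact_force: [0.0, 0.5, -0.0]
finger_gap: -0.004
t 3.3 inst pos mm [ 83.3  26.4 222.7] delta tool mm [-1.5 -8.6 22.5] turn deg [ 0.8 -0.3  0.1] F [ 0.   0.5 -0. ] q [-0.32  0.51  0.47  1.63 -0.26  1.05  1.61]
side [218.78388728 147.46486776] [ 0.624701   -0.04902146  0.2226569 ]
118 72
top [238.23630128 134.75745712] [ 0.62655063 -0.04938818  0.22498099]
138 59
```

View pics/z3.png

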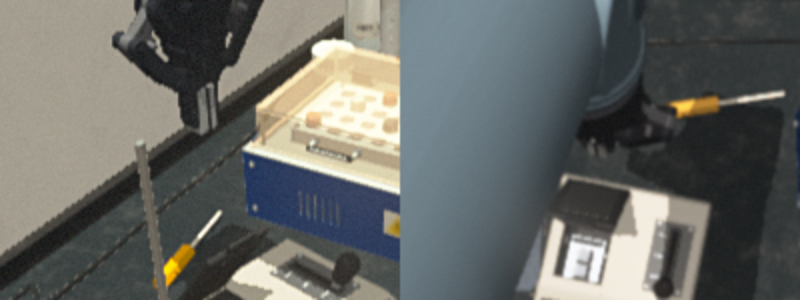

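Run:
```python
exec(open("fit.py").read().split("print(r.x)")[0])
for sel in("top","side"):
    idx=[i for i,o in enumerate(obs) if o[0]==sel]
    rr=least_squares(lambda p:res(p).reshape(-1,2)[idx].ravel(),r.x,loss="soft_l1").x
    print(sel,rr.round(4)); 
    for o,e in zip(obs,res(rr).reshape(-1,2).round(1)): print(o[0],np.round(o[1],0),o[2:],e)
```

```text
top [ 0.5384 -0.0599 -0.1775  0.0389 -0.0468]
top [221. 146.] ('c', (0.1, 0.078, 0.08)) [-1.9 -1.2]
top [293. 160.] ('c', (0.1, -0.078, 0.08)) [ 1.3 -0.6]
top [269. 203.] ('k', 0) [ 0.9 -0.2]
side [291. 206.] ('k', 0) [-0.8 -1.3]
top [264. 235.] ('w', 0) [0.  0.2]
side [319. 240.] ('w', 0) [-0.5 -3.6]
top [244. 231.] ('z', 0) [-0.  -0.2]
side [302. 251.] ('z', 0) [-0.1 -2.2]
top [201. 242.] ('c', (-0.1, 0.078, 0.05)) [-1.1  0.6]
top [275. 255.] ('c', (-0.1, -0.078, 0.05)) [0.1 2.3]
side [344. 252.] ('c', (-0.1, -0.078, 0.05)) [ 2.4 -4.9]
side [262. 192.] ('c', (0.1, -0.078, 0.08)) [-1.3 -3.2]
side [287. 295.] ('c', (-0.1, 0.078, 0.05)) [-0.6  4.5]
side [ 0.5355 -0.0569 -0.1863  0.0401 -0.045 ]
top [221. 146.] ('c', (0.1, 0.078, 0.08)) [-2.9 -0.1]
top [293. 160.] ('c', (0.1, -0.078, 0.08)) [0.2 1.2]
top [269. 203.] ('k', 0) [-0.7  1.4]
side [291. 206.] ('k', 0) [-0.   0.3]
top [264. 235.] ('w', 0) [-2.8  2.1]
side [319. 240.] ('w', 0) [-0.1 -0.8]
top [244. 231.] ('z', 0) [-2.8  1.6]
side [302. 251.] ('z', 0) [0.1 0.7]
top [201. 242.] ('c', (-0.1, 0.078, 0.05)) [-3.   1.6]
top [275. 255.] ('c', (-0.1, -0.078, 0.05)) [-1.9  3.9]
side [344. 252.] ('c', (-0.1, -0.078, 0.05)) [ 3.2 -2.8]
side [262. 192.] ('c', (0.1, -0.078, 0.08)) [-0.3 -2. ]
side [287. 295.] ('c', (-0.1, 0.078, 0.05)) [-0.8  6.6]
```

View pics/side3.png

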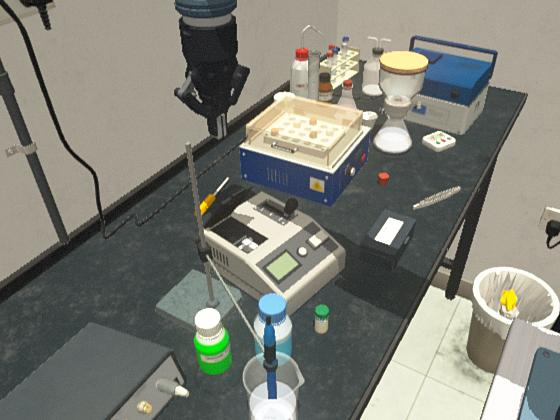

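```bash
python3 -m handwheel '[[1,[-1,-10,40],[0.6,0,0]],[1,[0,-4,27],[0,0,0]],[1,[0,0,0],[0,0,0]]]'
python3 - <<'E'
from h import *
rel(pos=[.065,.025,.155])
ims=[]
for n in("side","top"):
    s=sense(); uv=proj(n,s["position"])[0]; print(n,uv,s["position"])
    im=capture(n)[:,:,::-1].copy(); cv2.imwrite(f"pics/{n}3.png",im)
    x,y=int(uv[0]),int(uv[1]); x=min(max(x,100),459);y=min(max(y,75),344); print(x-100,y-75)
    ims.append(im[y-75:y+75,x-100:x+100])
cv2.imwrite("pics/z4.png",cv2.resize(np.hstack(ims),None,fx=2,fy=2))
E
```

```text
time: 3.78
position: [0.6223, -0.0489, 0.1676]
tool_rot: [2.4, 2.004, 0.037]
contact_force: [0.3, 0.2, 0.9]
finger_gap: -0.001
t 3.77 inst pos mm [ 80.9  26.1 167.6] delta tool mm [ -1.2 -16.3  12.2] turn deg [ 1.5 -0.5  0.1] F [0.3 0.2 0.9] q [-0.31  0.55  0.44  1.7  -0.29  0.93  1.64]
side [223.18153744 177.30794775] [ 0.62230799 -0.04892319  0.1676328 ]
123 102
top [239.91044141 145.87191909] [ 0.62352734 -0.04918084  0.16899626]
139 70
```

View pics/z4.png

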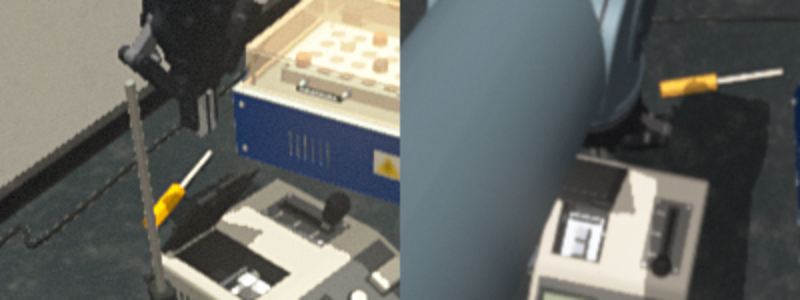

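```bash
python3 -m handwheel '[[1,[0,-16,8],[1,0,0]],[1,[0,-14,8],[0.5,0,0]],[1,[0,-14,8],[0,0,0]],[1,[0,-14,10],[0,0,0]]]'
python3 - <<'E'
from h import *
rel(pos=[.0,.025,.087])
E
```

```text
time: 4.38
position: [0.567, -0.0385, 0.137]
tool_rot: [-2.411, -2.013, -0.021]
contact_force: [0.5, -0.4, -0.1]
finger_gap: 0.0
t 4.38 inst pos mm [ 24.6  26.4 137. ] delta tool mm [ -1.8 -25.   49.8] turn deg [ 0.5 -0.6  0.1] F [ 0.5 -0.4 -0.1] q [-0.33  0.51  0.43  1.85 -0.3   0.83  1.64]
```

```bash
python3 -m handwheel '[[1,[0,-8,14],[0,0,0]],[1,[0,-6,14],[0,0,0]],[1,[0,-2,10],[0,0,0]]]'
python3 - <<'E'
from h import *
rel(pos=[.01,.025,.087])
cv2.imwrite("pics/s5.png",cv2.resize(capture("side")[150:300,170:370,::-1],None,fx=3,fy=3))
E
```

```text
time: 4.75
position: [0.5486, -0.0344, 0.0977]
tool_rot: [-2.41, -2.013, -0.021]
contact_force: [0.2, -0.3, 1.0]
finger_gap: -0.001
t 4.75 inst pos mm [ 5.8 27.1 97.7] delta tool mm [-2.2  4.1 10.7] turn deg [ 0.4 -0.6  0.1] F [ 0.2 -0.3  1. ] q [-0.32  0.54  0.4   1.92 -0.33  0.73  1.67]
```

View pics/s5.png

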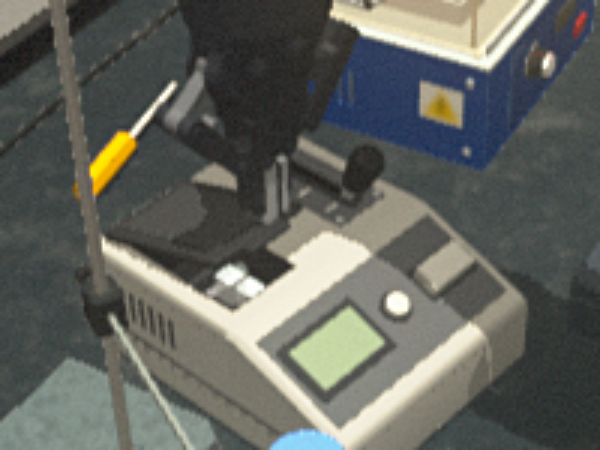

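Lid is following the fingertip (about 0.2 rad left). I press on down gently.

```bash
python3 -m handwheel '[[1,[0,0,9],[0,0,0]],[1,[0,0,6],[0,0,0]],[1,[0,0,4],[0,0,0]]]'
python3 - <<'E'
from h import *
rel(pos=[.01,.025,.087])
cv2.imwrite("pics/s6.png",cv2.resize(capture("side")[150:300,170:370,::-1],None,fx=3,fy=3))
E
```

```text
time: 5.18
position: [0.5491, -0.0343, 0.0766]
tool_rot: [-2.41, -2.013, -0.02]
contact_force: [-0.4, -0.9, 0.2]
finger_gap: 0.002
t 5.17 inst pos mm [ 6.3 27.2 76.6] delta tool mm [ -2.1   3.8 -10.4] turn deg [ 0.4 -0.6  0.1] F [-0.4 -0.9  0.2] q [-0.31  0.58  0.39  1.93 -0.34  0.69  1.68]
```

View pics/s6.png

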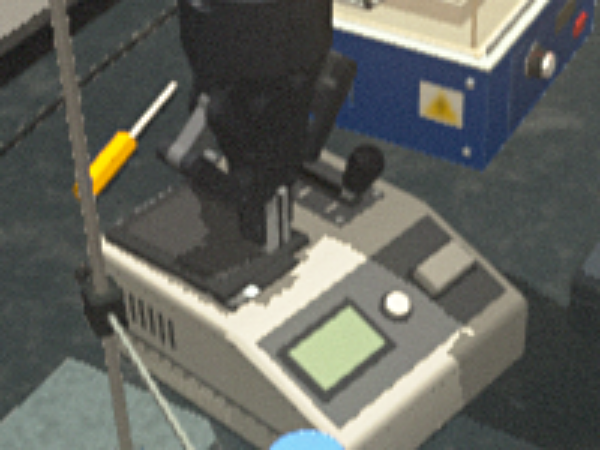

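```bash
python3 -m handwheel '[[1,[0,0,5],[0,0,0]],[1,[0,0,3],[0,0,0]],[1,[0,0,3],[0,0,0]]]'; python3 -m handwheel '[[1,[0,0,2],[0,0,0]],[1,[0,0,2],[0,0,0]]]'
python3 - <<'E'
from h import *
rel(pos=[.01,.025,.087])
cv2.imwrite("pics/s7.png",cv2.resize(capture("side")[150:300,170:370,::-1],None,fx=3,fy=3))
E
```

```text
time: 5.6
position: [0.5494, -0.0344, 0.0653]
tool_rot: [-2.41, -2.013, -0.02]
contact_force: [-6.1, 0.6, 25.3]
finger_gap: -0.002
time: 5.85
position: [0.5495, -0.0343, 0.0652]
tool_rot: [-2.409, -2.01, -0.022]
contact_force: [-9.3, 1.1, 28.7]
finger_gap: 0.004
t 5.85 inst pos mm [ 6.7 27.3 65.2] delta tool mm [ -2.    3.5 -21.8] turn deg [ 0.3 -0.8  0.1] F [-9.3  1.1 28.7] q [-0.3   0.6   0.37  1.93 -0.36  0.67  1.69]
```

View pics/s7.png

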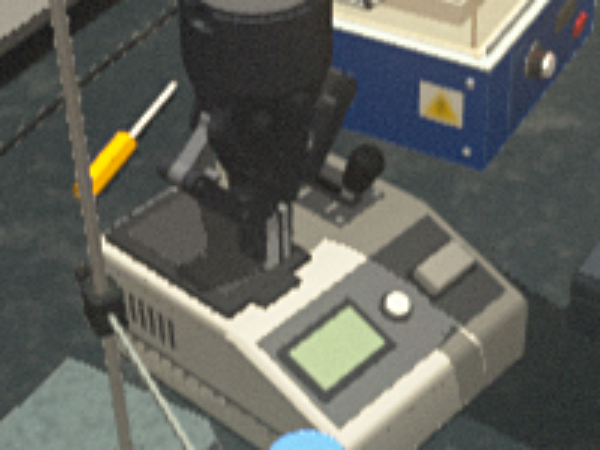

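```bash
python3 - <<'E'
from h import *
p=np.load("p.npy")
for z in(.065,.08,.087): print(z,proj("side",inst(p,[.0067,.0273,z])))
for P in([.0,.02,.087],[-.005,.012,.087],[-.009,.005,.087],[-.009,.071,.087]): print(P,(proj("side",inst(p,P))-(170,150))*3)
E
python3 -m handwheel '[[1,[0,0,-6],[0,0,0]],[1,[0,0,-15],[0,0,0]],[1,[0,0,0],[0,0,0]]]'
python3 - <<'E'
from h import *
rel(pos=[.01,.025,.087])
cv2.imwrite("pics/s8.png",cv2.resize(capture("side")[150:300,170:370,::-1],None,fx=3,fy=3))
im=capture("top");cv2.imwrite("pics/t8.png",cv2.resize(im[120:270,150:350,::-1],None,fx=3,fy=3))
E
```

```text
0.065 [[258.48759479 244.77617449]]
0.08 [[258.07391368 238.02419511]]
0.087 [[257.87759155 234.81988399]]
[0.0, 0.02, 0.087] [[281.64343939 253.09018565]]
[-0.005, 0.012, 0.087] [[298.2300146  249.78050357]]
[-0.009, 0.005, 0.087] [[312.17878715 246.60903336]]
[-0.009, 0.071, 0.087] [[227.47063451 308.22093013]]
time: 6.28
position: [0.5501, -0.0347, 0.0882]
tool_rot: [-2.41, -2.011, -0.025]
contact_force: [-0.5, 0.5, 0.6]
finger_gap: -0.001
t 6.28 inst pos mm [ 7.4 27.1 88.2] delta tool mm [-2.1  2.6  1.2] turn deg [ 0.5 -0.8  0.1] F [-0.5  0.5  0.6] q [-0.31  0.56  0.39  1.92 -0.34  0.71  1.68]
```

View pics/s8.png

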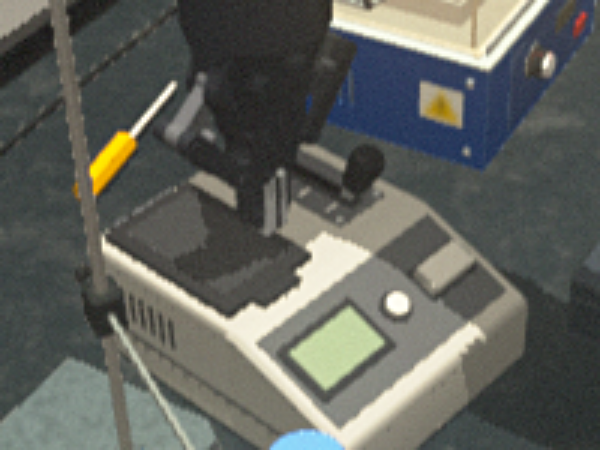

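View pics/t8.png

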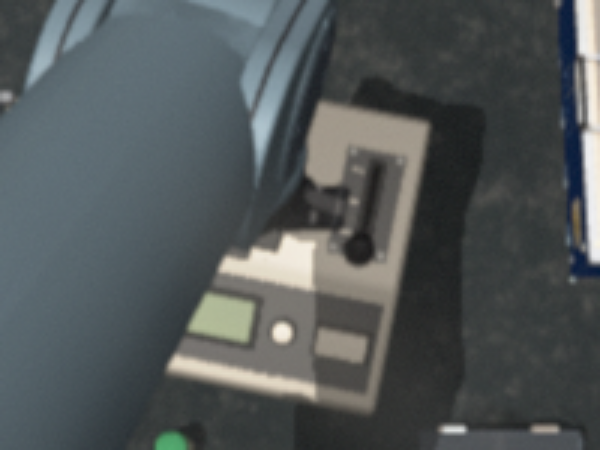

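```bash
python3 -m handwheel '[[1,[0,-16,-40],[0.5,-0.8,0]],[1,[-38,-20,-5],[0,0,0]],[1,[-40,-20,0],[0,0,0]],[1,[0,-2,0],[0,0,0]]]'
python3 - <<'E'
from h import *
rel(pos=[-.045,-.048,.08])
cv2.imwrite("pics/s9.png",cv2.resize(capture("side")[150:300,170:370,::-1],None,fx=3,fy=3))
im=capture("top");cv2.imwrite("pics/t9.png",cv2.resize(im[120:270,150:350,::-1],None,fx=3,fy=3))
E
```

```text
time: 6.88
position: [0.4753, -0.1022, 0.1315]
tool_rot: [-2.407, -2.014, 0.008]
contact_force: [0.6, 0.1, 0.5]
finger_gap: 0.006
t 6.88 inst pos mm [-54.  -52.8 131.5] delta tool mm [ 4.9  9.3 51.5] turn deg [-0.3  0.1  0.2] F [0.6 0.1 0.5] q [-0.26  0.41  0.47  2.05 -0.26  0.75  1.76]
```

View pics/s9.png

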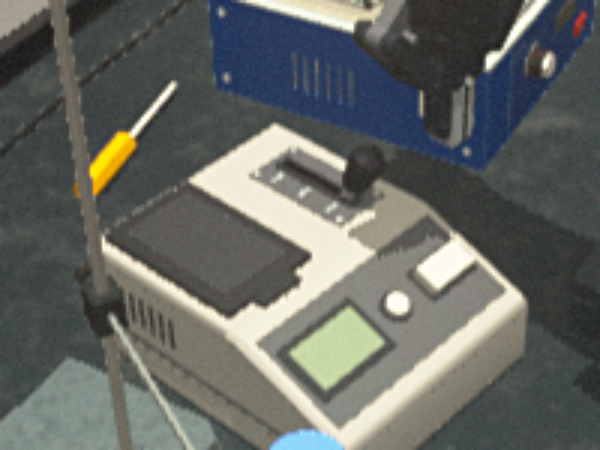

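View pics/t9.png

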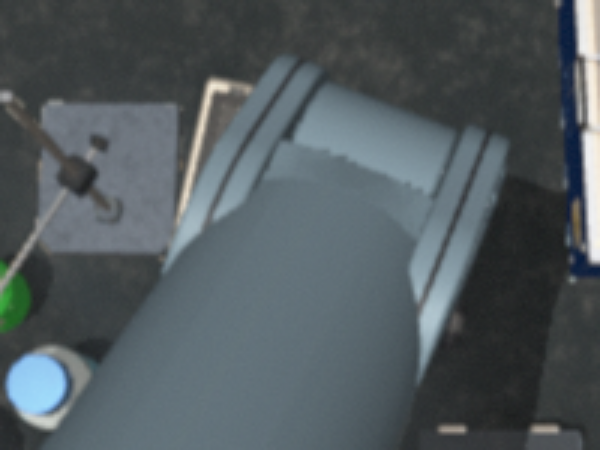

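```bash
python3 - <<'E'
from h import *
s=sense()["position"]
for dz in(0,.01,.02): print(dz,(proj("side",s+[0,0,dz])-(170,150))*3)
E
python3 -m handwheel '[[1,[5,8,35],[0,0,0]],[1,[0,0,17],[0,0,0]],[1,[0,0,0],[0,0,0]]]'
python3 - <<'E'
from h import *
rel(pos=[-.045,-.048,.08])
s=sense()["position"]
for dz in(0,.01,.02): print(dz,(proj("side",s+[0,0,dz])-(170,150))*3)
cv2.imwrite("pics/s10.png",cv2.resize(capture("side")[150:300,170:370,::-1],None,fx=3,fy=3))
E
```

```text
0 [[438.19481721 168.24328382]]
0.01 [[438.70689188 153.37789608]]
0.02 [[439.22713377 138.2754158 ]]
time: 7.35
position: [0.4891, -0.0915, 0.0775]
tool_rot: [-2.396, -2.026, 0.002]
contact_force: [0.4, 0.6, 0.6]
finger_gap: 0.001
t 7.35 inst pos mm [-42.4 -39.8  77.5] delta tool mm [-8.1 -2.8 -2.5] turn deg [-0.2 -0.1  0.8] F [0.4 0.6 0.6] q [-0.23  0.51  0.41  2.05 -0.33  0.65  1.8 ]
0 [[410.40939686 245.37825009]]
0.01 [[410.68974587 231.70355572]]
0.02 [[410.9743828  217.81970807]]
```

View pics/s10.png

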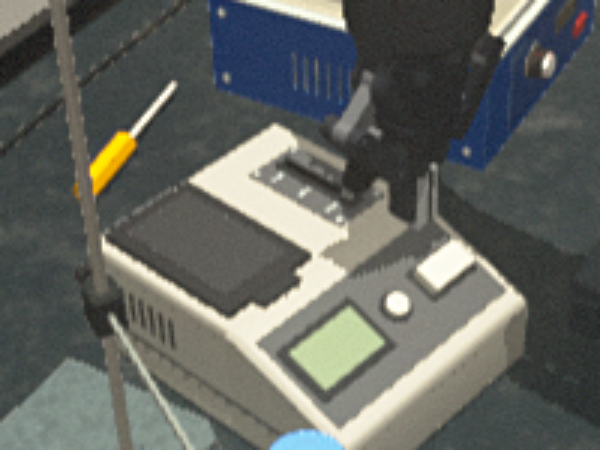

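```bash
python3 -m handwheel '[[1,[-9,0,0],[0,0,0.8]],[1,[0,10,0],[0,0,0]],[1,[0,12,0],[0,0,0]],[1,[0,12,0],[0,0,0]]]'
python3 - <<'E'
from h import *
rel(pos=[.055,-.048,.08])
cv2.imwrite("pics/s11.png",cv2.resize(capture("side")[150:300,170:370,::-1],None,fx=3,fy=3))
E
```

```text
time: 7.9
position: [0.5183, -0.1055, 0.079]
tool_rot: [-2.403, -2.004, 0.008]
contact_force: [-10.7, 3.1, 8.1]
finger_gap: -0.001
t 7.9 inst pos mm [-11.1 -48.3  79. ] delta tool mm [ 0.3 66.1 -1.9] turn deg [-0.7 -0.2  0. ] F [-10.7   3.1   8.1] q [-0.19  0.56  0.41  1.96 -0.34  0.7   1.81]
```

View pics/s11.png

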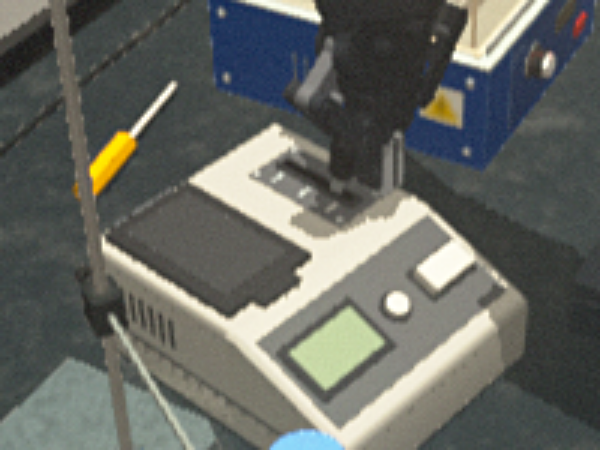

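```bash
python3 -m handwheel '[[1,[0,13,-4],[0,0,0]],[1,[0,14,0],[0,0,0]]]'
python3 -c "
from h import *
rel(pos=[.055,-.048,.08])"
python3 -m handwheel '[[1,[0,14,0],[0,0,0]],[1,[0,14,0],[0,0,0]]]'
python3 - <<'E'
from h import *
rel(pos=[.055,-.048,.08])
cv2.imwrite("pics/s12.png",cv2.resize(capture("side")[150:300,170:370,::-1],None,fx=3,fy=3))
E
```

```text
time: 8.2
position: [0.5471, -0.1106, 0.0836]
tool_rot: [-2.402, -2.003, 0.009]
contact_force: [-19.6, 4.7, 13.2]
finger_gap: 0.0
t 8.2 inst pos mm [ 18.1 -48.1  83.6] delta tool mm [ 0.1 36.9  3.1] turn deg [-0.8 -0.3  0.1] F [-19.6   4.7  13.2] q [-0.18  0.59  0.41  1.88 -0.34  0.75  1.81]
time: 8.45
position: [0.5738, -0.1154, 0.0832]
tool_rot: [-2.398, -2.0, 0.014]
contact_force: [0.4, -0.0, 0.7]
finger_gap: 0.003
t 8.45 inst pos mm [ 45.2 -48.   83.2] delta tool mm [0.  9.9 3. ] turn deg [-1.2 -0.3  0.1] F [ 0.4 -0.   0.7] q [-0.17  0.64  0.41  1.8  -0.34  0.79  1.81]
```

View pics/s12.png

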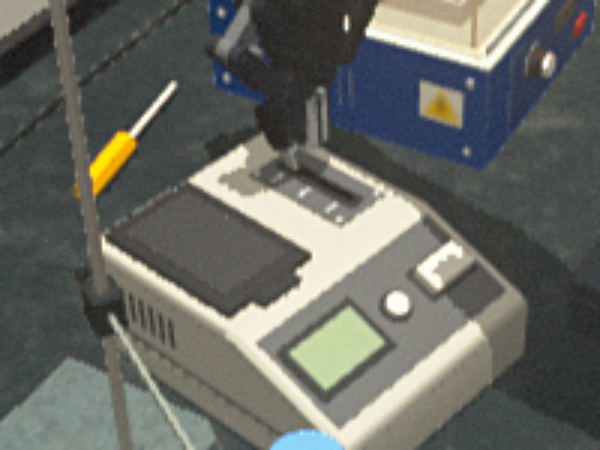

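```bash
python3 -m handwheel '[[1,[0,6,0],[0,0,0]],[1,[0,4,0],[0,0,0]]]'
python3 -m handwheel '[[1,[0,-40,0],[1,0,0]],[1,[0,-30,-25],[0,0,0]],[1,[0,-40,-30],[0,0,0]],[1,[0,0,0],[0,0,0]]]'
python3 - <<'E'
from h import *
rel(pos=[.055,-.048,.08])
cv2.imwrite("pics/s13.png",cv2.resize(capture("side")[150:300,170:370,::-1],None,fx=3,fy=3))
E
```

```text
time: 8.75
position: [0.5786, -0.1162, 0.0827]
tool_rot: [-2.388, -1.992, 0.028]
contact_force: [-16.4, 3.2, 18.2]
finger_gap: 0.001
time: 9.25
position: [0.4734, -0.0975, 0.1453]
tool_rot: [-2.379, -1.986, 0.041]
contact_force: [0.4, -0.3, -0.7]
finger_gap: 0.003
t 9.25 inst pos mm [-56.8 -48.6 145.3] delta tool mm [  0.  114.9  59.7] turn deg [-2.8 -0.4  0.1] F [ 0.4 -0.3 -0.7] q [-0.26  0.4   0.47  2.01 -0.25  0.84  1.75]
```

View pics/s13.png

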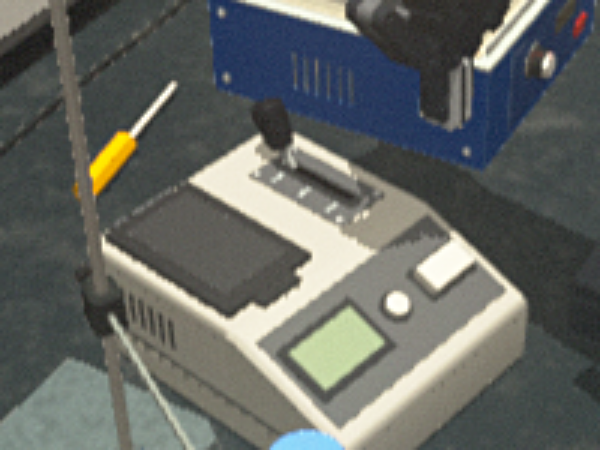

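Run:
```python
from h import *
p=np.load("p.npy"); print(((proj("side",inst(p,[knob(.91),knob(.8),knob(.44)]))-(170,150))*3).round(0))
rel(pos=ukey(p[3],p[4],.03),tilt=np.radians(22)); print(ukey(p[3],p[4],.03),ukey(p[3],p[4],.009))
```

```text
[[273. 119.]
 [283. 119.]
 [318. 131.]]
t 9.3 inst pos mm [-55.5 -48.3 144.6] delta tool mm [  2.4 -12.6  52.7] turn deg [-24.8  -0.4   0.1] F [ 0.8  0.3 -0.2] q [-0.26  0.41  0.47  2.   -0.25  0.84  1.75]
[-0.07068683 -0.04562075  0.09268528] [-0.06282009 -0.04562075  0.07321442]
```

```bash
python3 -m handwheel '[[1,[0,-6,0],[-8.3,0,0]],[1,[0,-6,0],[-8.3,0,0]],[1,[0,0,0],[-8.3,0,0]],[1,[0,0,0],[0,0,0]]]'
python3 - <<'E'
from h import *
p=np.load("p.npy")
rel(pos=ukey(p[3],p[4],.03),tilt=np.radians(22))
E
```

```text
time: 9.8
position: [0.4708, -0.0958, 0.1466]
tool_rot: [2.159, 1.804, 0.373]
contact_force: [0.5, -0.6, -0.1]
finger_gap: -0.005
t 9.8 inst pos mm [-59.7 -47.4 146.6] delta tool mm [  1.5 -31.2  45.3] turn deg [ 1.  -0.4  0.1] F [ 0.5 -0.6 -0.1] q [-0.36  0.19  0.5   2.39 -0.35  0.19  1.83]
```

```bash
python3 -m handwheel '[[1,[0,0,0],[7,0,0]],[1,[0,0,0],[7,0,0]],[1,[0,0,0],[0,0,0]]]'
python3 - <<'E'
from h import *
p=np.load("p.npy")
rel(pos=ukey(p[3],p[4],.025)+[-.002,0,0],tilt=np.radians(8))
cv2.imwrite("pics/s14.png",cv2.resize(capture("side")[150:300,170:370,::-1],None,fx=3,fy=3))
E
```

```text
time: 10.18
position: [0.4739, -0.0978, 0.1457]
tool_rot: [2.316, 1.936, 0.15]
contact_force: [-0.6, -0.0, -0.3]
finger_gap: -0.0
t 10.18 inst pos mm [-56.2 -48.8 145.7] delta tool mm [  3.3 -23.3  54.7] turn deg [0.9 0.  0.2] F [-0.6 -0.  -0.3] q [-0.39  0.3   0.58  2.18 -0.3   0.57  1.79]
```

View pics/s14.png

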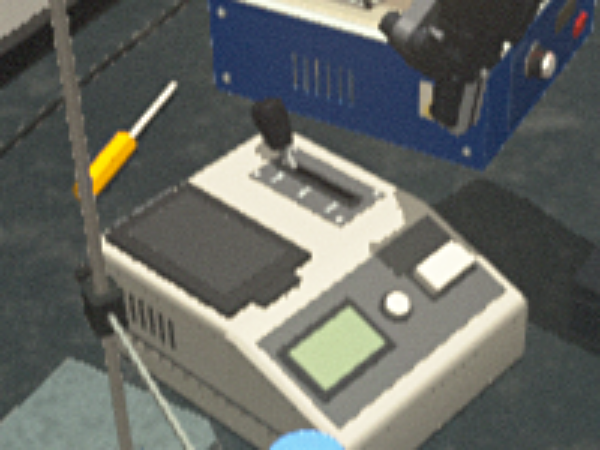

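```bash
python3 -m handwheel '[[1,[1,-8,32],[0,0,0]],[1,[0,-8,28],[0,0,0]],[1,[0,0,0],[0,0,0]]]'
python3 - <<'E'
from h import *
rel(pos=[-.063,-.047,.055],tilt=np.radians(8))
cv2.imwrite("pics/s15.png",cv2.resize(capture("side")[150:300,220:420,::-1],None,fx=3,fy=3))
im=capture("top");cv2.imwrite("pics/t15.png",cv2.resize(im[120:270,150:350,::-1],None,fx=3,fy=3))
E
```

```text
time: 10.6
position: [0.464, -0.0965, 0.0807]
tool_rot: [2.314, 1.931, 0.15]
contact_force: [-0.2, -0.0, 0.6]
finger_gap: 0.0
t 10.6 inst pos mm [-66.2 -49.3  80.7] delta tool mm [ 2.4 -0.9 25.9] turn deg [1.1 0.2 0.1] F [-0.2 -0.   0.6] q [-0.28  0.41  0.46  2.25 -0.45  0.39  1.92]
```

View pics/s15.png

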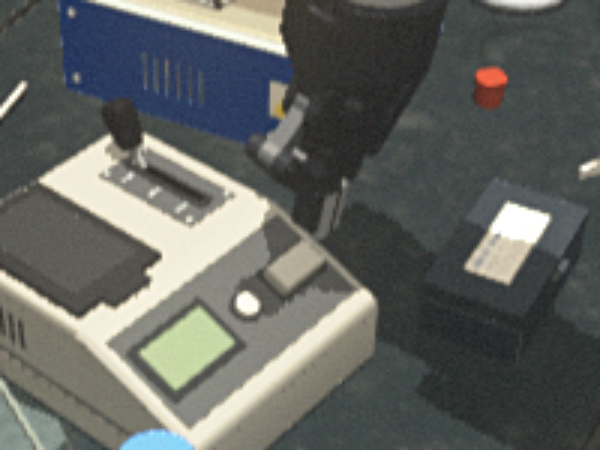

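```bash
python3 -m handwheel '[[1,[6,4,8],[0,0,0]],[1,[0,2,8],[0,0,0]],[1,[0,0,0],[0,0,0]]]'
python3 - <<'E'
from h import *
rel(pos=[-.063,-.047,.055],tilt=np.radians(8))
cv2.imwrite("pics/s16.png",cv2.resize(capture("side")[190:270,270:370,::-1],None,fx=6,fy=6,interpolation=cv2.INTER_CUBIC))
E
```

```text
time: 11.08
position: [0.4787, -0.092, 0.0692]
tool_rot: [2.308, 1.927, 0.16]
contact_force: [-0.9, -0.6, 0.2]
finger_gap: -0.004
t 11.07 inst pos mm [-52.6 -42.2  69.2] delta tool mm [ -4.8 -12.7  12.2] turn deg [1.6 0.1 0.1] F [-0.9 -0.6  0.2] q [-0.27  0.45  0.42  2.23 -0.48  0.37  1.93]
```

View pics/s16.png

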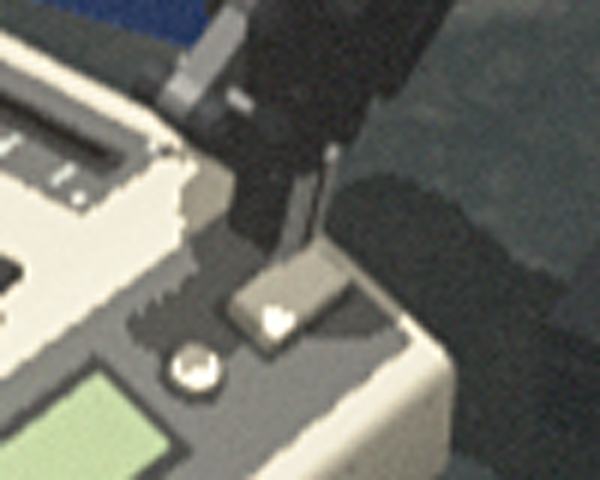

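```bash
python3 -m handwheel '[[1,[-3,-10,0],[0,0,0]],[1,[0,0,0],[0,0,0]]]'
python3 - <<'E'
from h import *
rel(pos=[-.063,-.047,.055],tilt=np.radians(8))
cv2.imwrite("pics/s17.png",cv2.resize(capture("side")[190:270,270:370,::-1],None,fx=6,fy=6,interpolation=cv2.INTER_CUBIC))
E
```

```text
time: 11.38
position: [0.4674, -0.0935, 0.0677]
tool_rot: [2.309, 1.927, 0.16]
contact_force: [-0.4, 0.1, -0.7]
finger_gap: -0.001
t 11.38 inst pos mm [-63.4 -45.7  67.7] delta tool mm [-1.3 -1.8 12.6] turn deg [1.6 0.1 0.1] F [-0.4  0.1 -0.7] q [-0.26  0.44  0.42  2.25 -0.48  0.35  1.94]
```

View pics/s17.png

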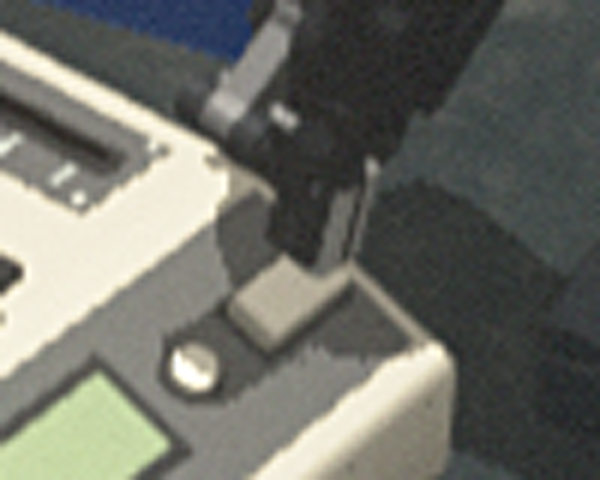

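```bash
python3 -m handwheel '[[1,[3,-1,7],[0,0,0]],[1,[0,0,3],[0,0,0]]]'
python3 - <<'E'
from h import *
rel(pos=[-.063,-.047,.055],tilt=np.radians(8))
cv2.imwrite("pics/s18.png",cv2.resize(capture("side")[190:270,270:370,::-1],None,fx=6,fy=6,interpolation=cv2.INTER_CUBIC))
E
```

```text
time: 11.68
position: [0.4699, -0.0903, 0.0576]
tool_rot: [2.307, 1.926, 0.163]
contact_force: [0.7, -0.3, -0.6]
finger_gap: 0.003
t 11.68 inst pos mm [-61.5 -42.1  57.6] delta tool mm [-4.9 -2.   2.3] turn deg [1.8 0.1 0.1] F [ 0.7 -0.3 -0.6] q [-0.24  0.46  0.39  2.25 -0.5   0.32  1.95]
```

View pics/s18.png

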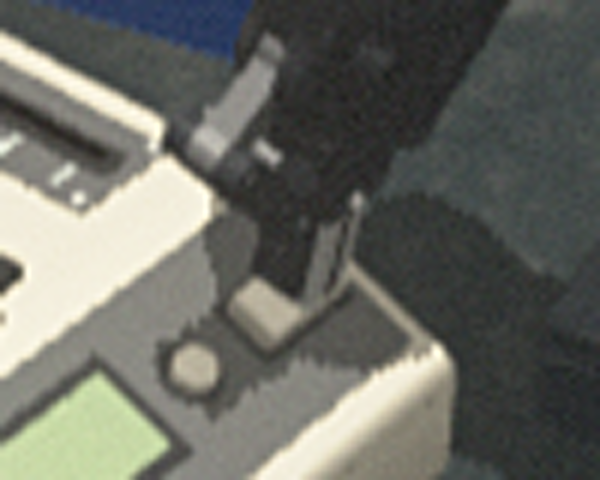

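```bash
python3 -m handwheel '[[1,[1,-1,3],[0,0,0]],[1,[0,0,3],[0,0,0]]]'
python3 - <<'E'
from h import *
rel(pos=[-.063,-.047,.055],tilt=np.radians(8))
E
python3 -m handwheel '[[1,[0,0,3],[0,0,0]]]'
python3 - <<'E'
from h import *
rel(pos=[-.063,-.047,.055],tilt=np.radians(8))
cv2.imwrite("pics/s19.png",cv2.resize(capture("side")[190:270,270:370,::-1],None,fx=6,fy=6,interpolation=cv2.INTER_CUBIC))
E
```

```text
time: 11.98
position: [0.4707, -0.0895, 0.0511]
tool_rot: [2.307, 1.926, 0.163]
contact_force: [-1.1, 0.9, 3.1]
finger_gap: -0.002
t 11.97 inst pos mm [-60.9 -41.2  51.1] delta tool mm [-5.8 -1.4 -4.1] turn deg [1.8 0.1 0.1] F [-1.1  0.9  3.1] q [-0.23  0.48  0.37  2.25 -0.52  0.31  1.96]
time: 12.1
position: [0.4717, -0.0896, 0.0485]
tool_rot: [2.306, 1.925, 0.164]
contact_force: [-10.0, 1.8, 30.5]
finger_gap: -0.002
t 12.1 inst pos mm [-59.8 -41.1  48.5] delta tool mm [-5.9 -2.  -7. ] turn deg [1.8 0.1 0.1] F [-10.    1.8  30.5] q [-0.22  0.48  0.36  2.25 -0.52  0.3   1.97]
```

View pics/s19.png

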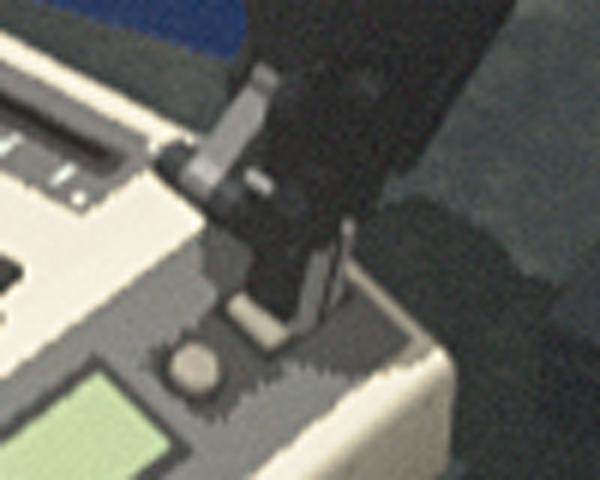

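```bash
python3 -m handwheel '[[1,[0,0,1],[0,0,0]],[1,[0,0,0],[0,0,0]]]'; python3 -m handwheel '[[1,[0,0,-6],[0,0,0]],[1,[0,0,-12],[0,0,0]]]'
python3 -m handwheel '[[1,[-3,-3,-40],[0,0,0]],[1,[-3,-5,-50],[2,0,0]],[1,[0,-5,-50],[4,0,0]],[1,[0,0,-50],[0,0,0]],[1,[0,0,-20],[0,0,0]],[1,[0,0,0],[0,0,0]]]'
python3 - <<'E'
from h import *
rel(pos=[-.063,-.047,.055],tilt=np.radians(8))
for n in("side","top"): cv2.imwrite(f"pics/{n}20.png",capture(n)[:,:,::-1])
a=cv2.imread("pics/side20.png")[175:345,190:420]; cv2.imwrite("pics/sidec20.png",cv2.resize(a,None,fx=3.4,fy=3.4,interpolation=cv2.INTER_CUBIC))
E
```

```text
time: 12.4
position: [0.4716, -0.0895, 0.0491]
tool_rot: [2.309, 1.925, 0.167]
contact_force: [-3.9, 0.8, 10.4]
finger_gap: -0.002
time: 12.65
position: [0.4674, -0.0891, 0.0668]
tool_rot: [2.311, 1.925, 0.165]
contact_force: [0.5, -0.5, 0.1]
finger_gap: 0.0
time: 13.4
position: [0.426, -0.0891, 0.2815]
tool_rot: [2.38, 1.978, 0.065]
contact_force: [-0.5, 0.2, -1.0]
finger_gap: 0.001
t 13.4 inst pos mm [-104.9  -48.9  281.5] delta tool mm [  1.4  27.6 228.7] turn deg [-4.4 -0.1 -0.2] F [-0.5  0.2 -1. ] q [-0.63  0.01  0.75  2.07 -0.01  1.    1.51]
```

View pics/sidec20.png

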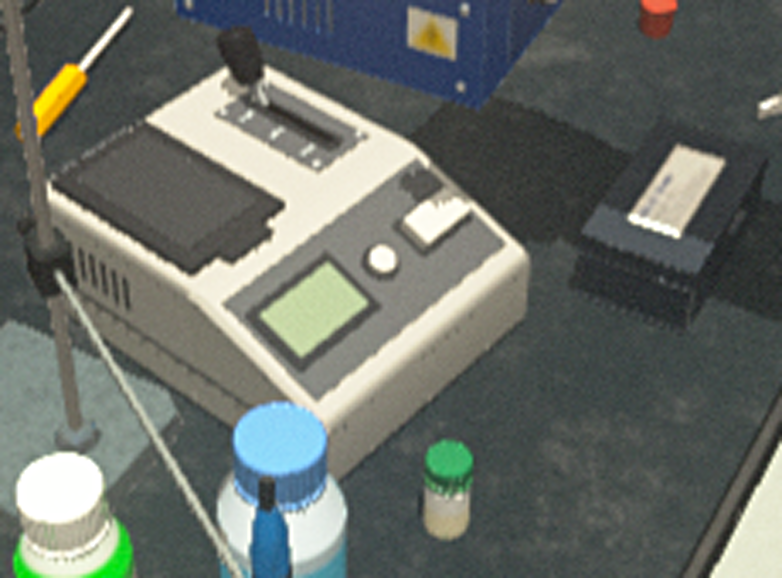

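View pics/top20.png

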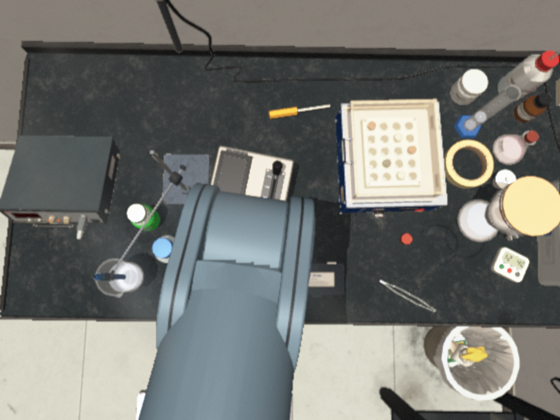

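Run:
```python
import cv2,numpy as np
f=[cv2.imread(f"pics/s{i}.png")[240:400,140:380] for i in(17,18,19)]
cv2.imwrite("pics/cmp.png",cv2.resize(np.hstack(f),None,fx=1.1,fy=1.1))
```

```text
(no output)
```

View pics/cmp.png

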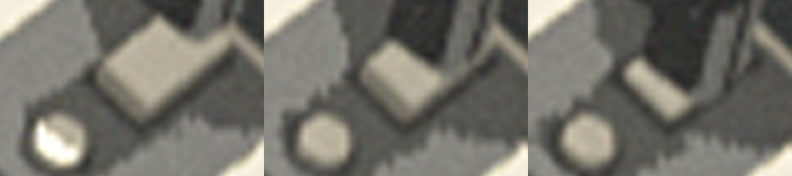

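```bash
python3 -c "
from station import *
s=sense();print(s['time'],abs(s['qvel']).max(),s['contact_force']);print(finish_job())"
```

```text
13.5 0.0267509934912973 [-0.06233112 -0.38770724 -0.71818474]
the job is handed in; nothing more can be done
None
```

I took the sample reading and handed the job in at about 13.5 s of the 48 s allowed. The station gives no verdict, so what follows rests on my own checks.

**What I did:** With the fingers shut, I pushed the lid closed and pressed it down with about 29 N. I then pushed the lever past its first click to the end stop. Only after that did I press the wide key, with about 30 N, let it go and back the arm away.

**Last checks:**
- **Lid:** in the side picture it lies flat on the deck.
- **Lever:** the knob sits within about a pixel of where the end-stop position (0.91 rad) should appear.
- **Wide key:** it looked pushed in during the press and up again afterwards. That it went fully down is inferred from the 30 N and the picture; its travel could not be read directly.
- **Everything else:** the round key was not touched. The instrument, bottle, vial and cuvette box look unmoved in the side picture; the arm hid most of them from the top camera. At the end the contact force was about zero.

**What disagreed:**
- **Fingertip height:** the shut fingertips met surfaces about 20 mm above the reported TCP height, and the side camera also showed them too high, by about 10 to 28 mm. I went by force and pictures instead.
- **Tilt for the key:** a 22° tilt to match the panel brought two joints to their range limits, so I backed off at once and pressed with about 8°.
- **Overshoot:** one small positioning move by the key went about 8 mm too far, and I corrected it before touching the key.

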